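# Clear the balance and load the check weight

## Robot

A 6-joint arm with a two-finger parallel gripper is mounted at the origin on a cart in front of the work surface, level with it; the furniture and walls round the work are solid. World frame = base frame: x ahead of the robot, y to its left, z up, the work surface at z = 0. Lengths are in m, angles in rad, forces in N, time in s.
With the tool pointing down it reaches from about 0.35 to 0.975 m from the base axis. Payload 4.9 kg.
Tool frame: the origin (TCP) lies at the very end of the fingers, on their centre line; the grasp point (between the pads) lies 19 mm behind it; z points along the fingers, y is the line along which they close (so a half turn about z gives the same grasp; the last joint's range is limited). The gripper opens to 85 mm and grips with 20 to 120 N. Pads are 22 mm wide; open, the fingers measure 114 mm over their backs; the gripper's body (76 mm by 85 mm) begins 54 mm behind the grasp point. The pads swing forward as they close: fully open they stand 13 mm farther back than shut.
Start: joints at [0.999, 0.053, 1.613, -0, 1.476, -0.119], TCP at [0.273, 0.562, 0.205] pointing down, gripper open.
Joint ranges: [-3.01, 3.01], [-1.01, 2.22], [0.06, 2.58], [-1.02, 4.17], [0.09, 2.62], [-3.14, 3.14]. Speed limits (rad/s): [2.57, 2.57, 3.14, 3.14, 3.14, 3.14].

## Interface

Orientations are given as a unit quaternion [w, x, y, z].
In Python, from plant import manip gives the robot as it stands.
- The arm moves only by the tool play_rows, never from a script. Its argument "series" is a list that holds one entry, the list of rows, each a list of 7 numbers: the shift along the world's x, y, z in m, then the turn, a rotation vector about the world's x, y, z in degrees, then the opening, from 0 (shut) to 1 (fully open). In form: [[[dx, dy, dz, rx, ry, rz, grip], ...]]. A call has 1 to 10 rows; each row shifts and turns the commanded pose from where the row before left it; what a row does not reach is not made up. A row lasts 1/10 s, in which the tool goes at most 50 mm and 8.59 degrees, less where a joint would pass 70% of its speed; a pose out of reach is approached as far as the arm can. A call with a gripper value outside its range is refused whole. The fingers move at their own pace and stop on an object; the grip force is fixed at half the most. Time passes only in rows, so rows that do not move let the fingers close. It gives the time, the measured TCP pose, the force, the opening and the grip force at its end, in the units of the state.
- manip.state(): the state, without advancing time (a new reading comes with each control period).
- manip.grab_frame(name): name is "scene" or "top" or "wrist"; returns a dict with "frame" (480x640x3 uint8, blue, green, red), "mtx" (3x3 intrinsics, pixels), "R" (3x3) and "t" (3): a world point X has camera coordinates R X + t. Camera axes: x right, y down, z forward; pixel columns grow to the right and rows downward; lengths in m; the calibration is good to about 2 mm. A picture is of the moment at which its call begins. There is no depth.
- manip.job_done(): hands the job in; it is judged then, once.
The state is a dict: "time": time; "joint_pos": joint angles; "joint_vel": joint speeds; "joint_efforts": joint torques, N m; "tool_pos": TCP position; "tool_rot": TCP orientation; "contact_force": force on the tool from outside, world axes, zero at the start; "ft_torque": the same for the moment, N m; "gripper_width": opening from 0.0 (shut) to 1.0 (fully open); "grasp_force": force on a finger pad.
Only numpy, scipy, OpenCV 4.12 (cv2) and the standard library are available. Lean on these libraries where they do the work, as an engineer would, in place of code of your own. Each camera call takes 0.05 s, during which the arm holds its last target. There are 200 camera calls.

## Task

The laboratory balance is due for its daily check, but a brown sample bottle has been left standing on its pan and sticks up through the open top of the glass draft shield. Take the bottle out and stand it upright on the clear bench to the right of the balance, set the larger of the two steel check weights gently, upright, on the middle of the pan, and slide the glass top fully shut by its handle. Do not lean on the balance, and leave the smaller weight and everything else where they are.

Things in the scene. Friction and masses are not known exactly. Their poses are not given: they have to be found in the camera images.
- balance: Fixed white balance, 412 x 210 mm. Origin on the bench under the pan's centre; x to its rear, y to its left. Front to rear: low console (x -187 to -98 mm, top below 70), glass-walled chamber open to above (inside x, y -93 to +93 mm, floor z 60, rim z 155, rail lips outside up to z 162), rear housing (x 97 to 225, top z 152). Main outside width 210.
- pan_center (a point): Centre of the top face of the round steel pan, 100 mm across, at z 68 mm, in the middle of the chamber.
- shield_top (a joint): Sliding glass top of the draft shield, m: 0 = fully shut at the front stop, 0.165 = fully open; starts 0.150 to 0.165. Opens along the balance's +x, takes about 2 N to move, stays where left. Upper face of the glass at z 160 mm, 4 mm thick; its front edge is 91 mm in front of the pan centre when shut. The bottle on the pan blocks it.
- top_handle (a point): Middle of the black handle bar on the glass top near its front edge, moving with it: 12 mm thick (balance's x), 70 mm long (y), rising 24 mm above the glass (z 160 to 184 mm); this point is at z 174 mm, 82 mm in front of the pan centre when shut. Can be pinched, or pushed from behind with closed fingers.
- bottle_center (a point): Brown sample bottle with white cap; point on its axis (z), half-way up, 56 mm above its underside. Body 58 mm across; cap 34 mm across, from 86 to 112 mm above the underside. 0.15 to 0.3 kg. Stands upright on the pan at the start, within 9 mm of its middle; the whole cap is then about level with or above the glass top.
- clear_bench (a point): Point on the bare bench surface (z 0), 215 mm to the right (-y) of the pan centre; the bench within 70 mm of it is always clear.
- large_center (a point): Larger check weight, polished steel, 0.5 kg: this point is on its axis, half-way up (36 mm above its underside). Cylinder 38 mm across and 50 mm tall with a 21 mm wide grip knob on top, 72 mm tall in all. Stands on the tray; it may be at either end.
- small_center (a point): Smaller check weight, same shape, 0.2 kg, 28 mm across (body 36 mm tall), 54 mm tall in all; this point is 27 mm above its underside. To be left alone.
- weight_tray: Fixed shallow aluminium tray left of the balance, 84 x 180 mm (x, y), floor 4 mm thick, rim 10 mm high; origin on the bench under its centre. The two weights stand about 90 mm apart along its y axis.
- dropper_center (a point): Small white dropper bottle, 34 mm across, 78 mm tall, on the bench to the right; this point is half-way up. Bystander.
- dish_center (a point): Petri dish, 61 mm across, 12 mm high, on the bench at the right front; this point is half-way up. Bystander.

How it is judged:
On the way, in this order (a step that is already met when the one before it is completed fails the run):
1. the bottle stands upright on the bench, off the balance, let go (height (world z) of bottle_center between 0.05 and 0.062 m and angle between bottle_center's own z axis and vertical below 0.1 rad and contact force between the fingers and sample_bottle below 0.5 N), for 0.2 s.
2. the larger weight stands on the middle of the pan, let go (horizontal distance between large_center and pan_center below 0.015 m and z of large_center in the frame of pan_center below 0.04 m and angle between large_center's own z axis and vertical below 0.08 rad and contact force between the fingers and weight_large below 0.5 N), for 0.2 s.
At the end, for the whole second after the job is handed in: The glass top is shut to within 4 mm; the larger weight stands upright (within 0.08 rad) on the pan, its axis within 15 mm of the pan's centre; the bottle stands upright (within 0.1 rad) on the bench to the right of the balance (value of joint shield_top below 0.004 m and horizontal distance between large_center and pan_center below 0.015 m and z of large_center in the frame of pan_center between 0.032 and 0.04 m and angle between large_center's own z axis and vertical below 0.08 rad and height (world z) of bottle_center between 0.05 and 0.062 m and angle between bottle_center's own z axis and vertical below 0.1 rad and y of bottle_center in the frame of balance below -0.12 m); the robot touches nothing.
It fails at once if the bottle is tipped more than 0.6 rad (angle between bottle_center's own z axis and vertical above 0.6 rad).
It fails at once if the larger weight is dropped on the pan (faster than 0.45 m/s within 15 mm of it) or pressed on the balance with more than 45 N (contact force between weight_large and balance above 45 N or (linear speed of weight_large above 0.45 m/s and horizontal distance between large_center and pan_center below 0.05 m and z of large_center in the frame of pan_center below 0.051 m)).
It fails at once if the robot leans on the balance with more than 50 N (contact force between any of the arm, the fingers and balance above 50 N).
It fails at once if the smaller weight, the dropper bottle or the petri dish is moved more than 20 mm (distance of any of small_center, dropper_center, dish_center from where it was at the start of the episode above 0.02 m).
It also fails if it takes over 70 s, if anything falls off the work surface, if the arm or the gripper's body presses on something with over 40 N, if the wrist force passes 120 N, or if a joint passes its speed limit or range.

## Working session

There is one attempt and no reset: what is moved stays moved. The work goes in short steps, Python scripts to look and compute and a tool call to move; the robot and the scene stay as the last step left them, time stands still between calls to the robot, and variables do not carry over. Pictures are saved under pics/ and viewed, at most 10 in all, crops included, and the job is handed in when it is done.

Besides the shell and the picture viewer there is one more tool, called after "Request:" by a JSON object that holds its "method" and its "body". play_rows: Moves the arm, as the interface text tells. Its arguments: {"type":"object","properties":{"series":{"type":"array"}},"required":["series"]}

```bash
mkdir -p pics; cat > h.py <<'E'
import numpy as np, cv2
from plant import manip
def grab(n, save=None):
    d=manip.grab_frame(n); 
    if save: cv2.imwrite('pics/'+save,d['frame'])
    return d
def ray(d,u,v,z):
    R=np.array(d['R']);t=np.array(d['t']);K=np.array(d['mtx'])
    c=-R.T@t; r=R.T@np.linalg.inv(K)@np.array([u,v,1.])
    return c+r*(z-c[2])/r[2]
def proj(d,X):
    p=np.array(d['mtx'])@(np.array(d['R'])@np.array(X)+np.array(d['t'])); return p[:2]/p[2]
def tri(ds,ps):
    A=[];b=[]
    for d,(u,v) in zip(ds,ps):
        R=np.array(d['R']);c=-R.T@np.array(d['t']);r=R.T@np.linalg.inv(np.array(d['mtx']))@np.array([u,v,1.]);r/=np.linalg.norm(r)
        P=np.eye(3)-np.outer(r,r);A.append(P);b.append(P@c)
    return np.linalg.lstsq(np.vstack(A),np.hstack(b),rcond=None)[0]
E
python3 - <<'E'
from h import *
import pickle
D={n:grab(n,n+'0.png') for n in('top','scene')}
pickle.dump(D,open('D0.pkl','wb'))
for n in D: print(n,-np.array(D[n]['R']).T@D[n]['t'])
s=manip.state();print(s['time'],s['tool_pos'],s['tool_rot'])
E
```

```text
top [ 0.37563601 -0.06598967  1.61798379]
scene [-0.5602193   0.46134093  1.08510344]
0.1 [0.27307164 0.56150686 0.20357065] [-3.14673320e-04  2.24436521e-01  9.74488262e-01 -8.81311424e-04]
```

View pics/top0.png

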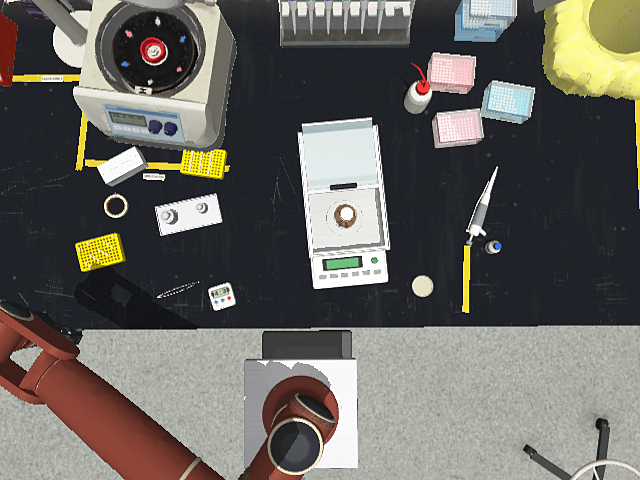

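View pics/scene0.png

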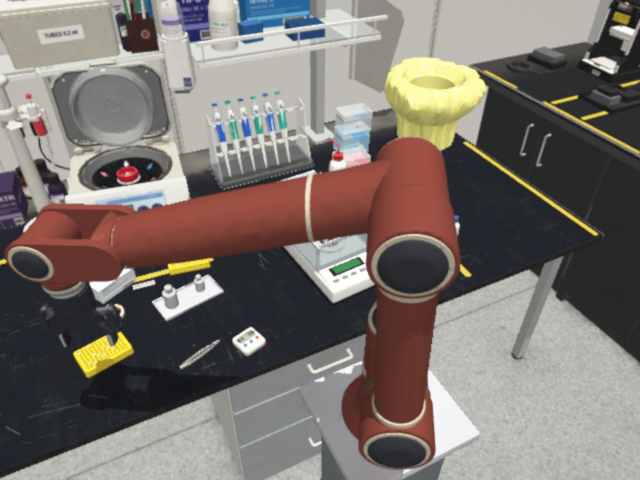

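The top view shows the balance with its console at (350,268), the pan and bottle cap at (346,215), and the handle at (343,186). The large weight is at (168,216), at the tray's left end, and the small one is at (201,208). The dropper is at (493,247) and the dish at (422,286). In the scene view the arm hides the balance. I'll measure from the top view next.

```bash
python3 - <<'E'
from h import *
import pickle
D=pickle.load(open('D0.pkl','rb'));d=D['top'];f=d['frame']
cv2.imwrite('pics/crop.png',cv2.resize(f[105:300,145:395],None,fx=3,fy=3,interpolation=cv2.INTER_CUBIC)[:600,:800])
g=cv2.cvtColor(f,cv2.COLOR_BGR2GRAY)
# handle dark bar inside the balance
m=np.zeros_like(g);m[178:194,322:366]=(g[178:194,322:366]<70)*255
n,l,s,c=cv2.connectedComponentsWithStats(m)
i=1+np.argmax(s[1:,4]);ys,xs=np.where(l==i);r=cv2.minAreaRect(np.c_[xs,ys].astype(np.float32));print('handle',s[i],c[i],r)
print('handle w',ray(d,*c[i],.184))
bx=[np.array(p) for p in cv2.boxPoints(r)];print([ray(d,*p,.184).round(4) for p in bx])
# cap
m=np.zeros_like(g);m[200:228,335:360]=(g[200:228,335:360]>225)*255
n,l,s,c=cv2.connectedComponentsWithStats(m)
for i in range(1,n): 
  if s[i,4]>20: print('white',s[i],c[i],ray(d,*c[i],.180))
# console outline: white components lower
m=((g>150)*255).astype(np.uint8);m[:245]=0;m[:, :305]=0;m[:,395:]=0
m=cv2.morphologyEx(m,cv2.MORPH_CLOSE,np.ones((9,9)))
cs=max(cv2.findContours(m,0,1)[0],key=cv2.contourArea);print('console',cv2.minAreaRect(cs),cv2.boxPoints(cv2.minAreaRect(cs)).round(1).tolist())
for n_,p in dict(large=(168,216),small=(201,208)).items(): print(n_,ray(d,*p,.06))
print('dropper',ray(d,493,247,.07),'dish',ray(d,422,286,.01))
E
```

```text
handle [330 183  27   7 127] [343.07086614 185.96062992] ((343.0445556640625, 185.94552612304688), (4.676674842834473, 26.368486404418945), 84.2894058227539)
handle w [ 0.61408784 -0.12032382  0.184     ]
[array([ 0.617 , -0.0861,  0.184 ]), array([ 0.6233, -0.1534,  0.184 ]), array([ 0.6113, -0.1544,  0.184 ]), array([ 0.605 , -0.0872,  0.184 ])]
white [335 200  25  28 223] [351.44394619 209.21973094] [ 0.5544973  -0.14127385  0.18      ]
white [341 207  12  13 123] [346.41463415 213.38211382] [ 0.54387871 -0.12828043  0.18      ]
console ((349.5, 403.5), (151.0, 89.0), 90.0) [[305.0, 328.0], [394.0, 328.0], [394.0, 479.0], [305.0, 479.0]]
large [0.55438122 0.35989595 0.06      ]
small [0.57595994 0.2690007  0.06      ]
dropper [ 0.46082474 -0.53468297  0.07      ] dish [ 0.35501101 -0.34774177  0.01      ]
```

View pics/crop.png

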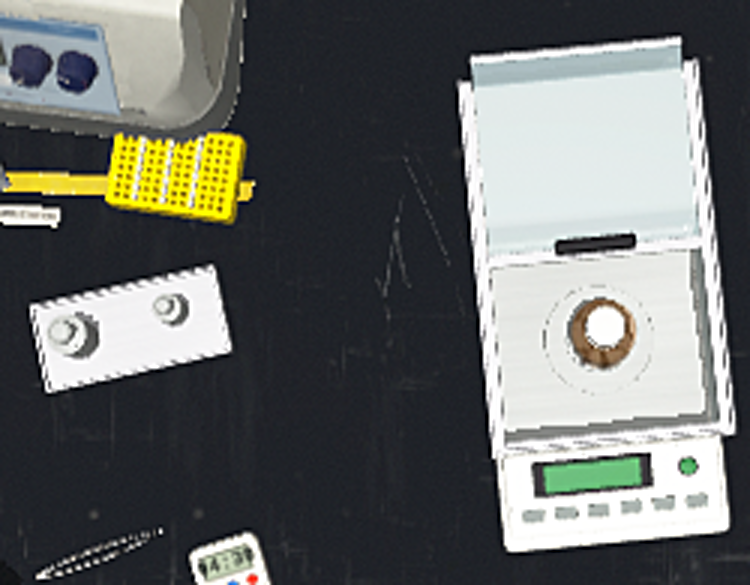

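The balance yaw is about +5.4° and the cap is near (0.544, -0.128). That's good enough to set out, so I'll move above the bottle and look from close by.

Request:
{"method": "play_rows", "body": {"series": [[[0.01,-0.03,0.016,0,0,1.5,1],[0.0135,-0.0345,0.016,0,0,1.5,1],[0.0135,-0.0345,0.016,0,0,1.6,1],[0.0135,-0.0345,0.016,0,0,1.6,1],[0.0135,-0.0345,0.016,0,0,1.6,1],[0.0135,-0.0345,0.016,0,0,1.6,1],[0.0135,-0.0345,0.016,0,0,1.6,1],[0.0135,-0.0345,0.016,0,0,1.6,1],[0.0135,-0.0345,0.016,0,0,1.6,1],[0.0135,-0.0345,0.016,0,0,1.6,1]]]}}

```text
time: 1.1
tool_pos: [0.4049, 0.22, 0.3649]
tool_rot: [-0.0, 0.088, 0.996, -0.0]
contact_force: [0.9, 0.4, -0.2]
gripper_width: 0.999
grasp_force: 0.0
```

Request:
{"method": "play_rows", "body": {"series": [[[0.0135,-0.0345,0,0,0,1.6,1],[0.0135,-0.0345,0,0,0,1.6,1],[0.0135,-0.0345,0,0,0,1.6,1],[0.0135,-0.0345,0,0,0,1.6,1],[0.0135,-0.0345,0,0,0,1.6,1],[0.0135,-0.0345,0,0,0,1.6,1],[0.0135,-0.0345,0,0,0,1.6,1],[0.0135,-0.0345,0,0,0,1.6,1],[0.0135,-0.0345,0,0,0,1.6,1],[0.0135,-0.0345,0,0,0,1.0,1]]]}}

```text
time: 2.1
tool_pos: [0.5401, -0.125, 0.3641]
tool_rot: [-0.0, -0.046, 0.999, 0.0]
contact_force: [0.7, 0.6, -0.3]
gripper_width: 1.001
grasp_force: 0.0
```

```bash
cat >> h.py <<'E'
def pose():
    from scipy.spatial.transform import Rotation as S
    s=manip.state();q=s['tool_rot'];M=S.from_quat([q[1],q[2],q[3],q[0]]).as_matrix()
    print('t',round(s['time'],2),'pos',np.round(s['tool_pos'],4),'yaw',np.degrees(np.arctan2(-M[0,1],M[1,1])).round(2),'z',M[:,2].round(3),'F',np.round(s['contact_force'],1),'w',round(s['gripper_width'],3),'g',round(s['grasp_force'],1))
    return s
E
python3 - <<'E'
from h import *
import pickle
print(pose()['joint_pos'])
d=grab('wrist','w1.png');pickle.dump(d,open('w1.pkl','wb'))
print(-np.array(d['R']).T@d['t'],proj(d,[.544,-.128,.18]))
t=pickle.load(open('D0.pkl','rb'))['top'];print('pan',ray(t,345,218.3,.068))
E
```

```text
t 2.1 pos [ 0.5401 -0.125   0.3641] yaw 5.29 z [-0.001  0.    -1.   ] F [ 0.7  0.6 -0.3] w 1.001 g 0.0
[-3.61745526e-01 -1.59366622e-01  1.55641749e+00  1.02002724e-04
  1.74539537e+00 -2.02491709e+00]
[ 0.45594998 -0.13374799  0.53271006] [315.5305603  204.78227989]
pan [ 0.54338221 -0.12908319  0.068     ]
```

View pics/w1.png

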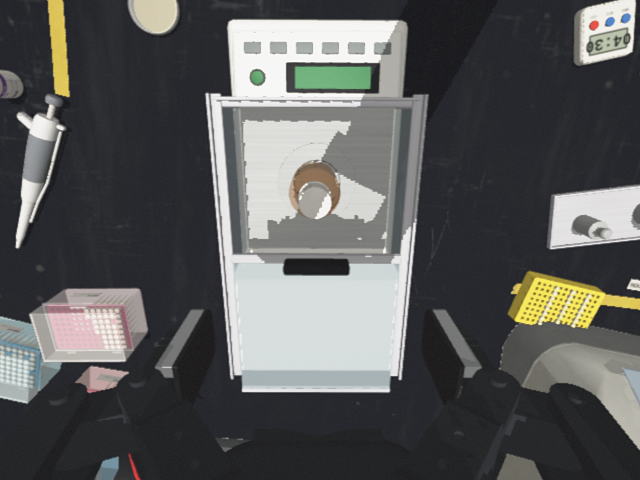

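The wrist view shows the balance square to the tool. The cap top is near (316,203) against a predicted (315.5,205), and the handle is at (316,267). My estimate holds to about 2 mm, so I'll descend onto the cap with the fingers closing along the balance's y.

Request:
{"method": "play_rows", "body": {"series": [[[0.004,-0.003,-0.02,0,0,0,1],[0,0,-0.035,0,0,0,1],[0,0,-0.04,0,0,0,1],[0,0,-0.04,0,0,0,1],[0,0,-0.03,0,0,0,1],[0,0,-0.02,0,0,0,1],[0,0,-0.015,0,0,0,1],[0,0,-0.008,0,0,0,1],[0,0,0,0,0,0,1],[0,0,0,0,0,0,1]]]}}

```text
time: 3.15
tool_pos: [0.5446, -0.1267, 0.1579]
tool_rot: [0.001, -0.046, 0.999, -0.0]
contact_force: [-0.7, -0.2, 0.3]
gripper_width: 1.0
grasp_force: 0.0
```

```bash
python3 - <<'E'
from h import *
import pickle
pose()
d=grab('wrist','w2.png');pickle.dump(d,open('w2.pkl','wb'))
print(proj(d,[.544,-.128,.18]))
E
```

```text
t 3.15 pos [ 0.5446 -0.1267  0.1579] yaw 5.26 z [ 0.002 -0.001 -1.   ] F [-0.7 -0.2  0.3] w 1.0 g 0.0
[317.24560672 306.62258848]
```

View pics/w2.png

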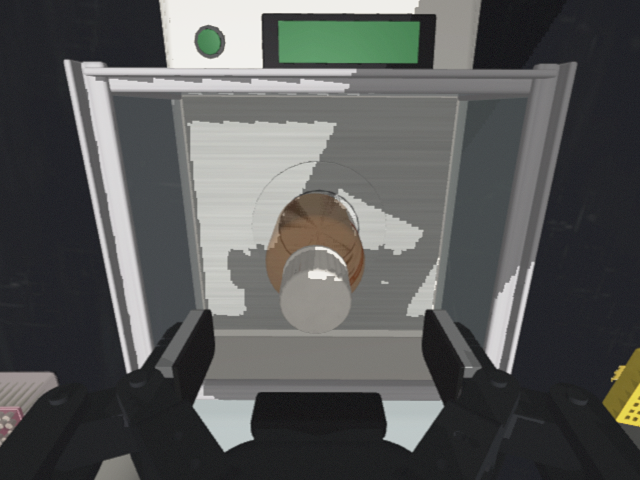

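The cap is centred between the pads at about (316,300), and its axis is about 3 mm nearer the robot than I estimated. I'll shift -2 mm in x and close.

Request:
{"method": "play_rows", "body": {"series": [[[-0.002,0,-0.001,0,0,0,1],[0,0,0,0,0,0,0.7],[0,0,0,0,0,0,0.5],[0,0,0,0,0,0,0.3],[0,0,0,0,0,0,0],[0,0,0,0,0,0,0],[0,0,0,0,0,0,0],[0,0,0,0,0,0,0],[0,0,0,0,0,0,0],[0,0,0,0,0,0,0]]]}}

```text
time: 4.2
tool_pos: [0.5419, -0.1265, 0.1557]
tool_rot: [-0.0, -0.046, 0.999, 0.0]
contact_force: [0.1, 0.1, 0.3]
gripper_width: -0.001
grasp_force: 0.0
```

Request:
{"method": "play_rows", "body": {"series": [[[0,0,0.005,0,0,0,0],[0,0,0.01,0,0,0,0],[0,0,0.02,0,0,0,0],[0,0,0.025,0,0,0,0],[0,0,0.025,0,0,0,0],[0,0,0.025,0,0,0,0],[0,0,0.02,0,0,0,0],[0,0,0.01,0,0,0,0],[0,0,0,0,0,0,0],[0,0,0,0,0,0,0]]]}}

```text
time: 5.2
tool_pos: [0.5417, -0.1264, 0.295]
tool_rot: [-0.0, -0.046, 0.999, 0.0]
contact_force: [-0.1, 1.3, -1.1]
gripper_width: -0.001
grasp_force: 0.0
```

```bash
python3 - <<'E'
from h import *
import pickle
pose()
d=grab('wrist');t=grab('top')
pickle.dump((d,t),open('w3.pkl','wb'))
cv2.imwrite('pics/w3.png',np.hstack([cv2.resize(d['frame'],(400,300)),cv2.resize(t['frame'][120:300,270:510],(400,300))]))
E
```

```text
t 5.2 pos [ 0.5417 -0.1264  0.295 ] yaw 5.26 z [-0.001  0.    -1.   ] F [-0.1  1.3 -1.1] w -0.001 g 0.0
```

View pics/w3.png

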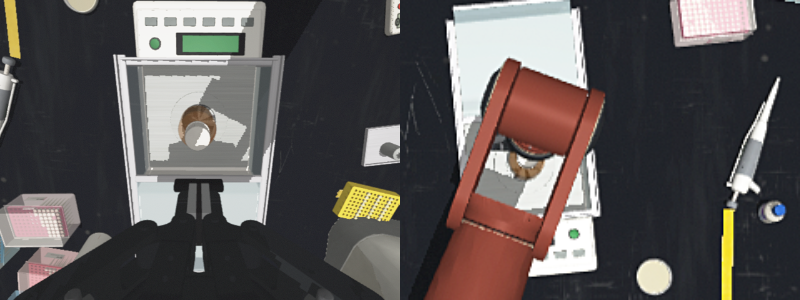

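The gripper closed on nothing (width 0), and the bottle still stands at about (316,212) in the full wrist frame. I need the true cap position, so I'll measure it across several views and compare it with the fingertips.

```bash
python3 - <<'E'
from h import *
import pickle
w1=pickle.load(open('w1.pkl','rb'));w2=pickle.load(open('w2.pkl','rb'));w3,_=pickle.load(open('w3.pkl','rb'));t=pickle.load(open('D0.pkl','rb'))['top']
for d,T in((w1,[.5401,-.125,.3641]),(w2,[.5446,-.1267,.1579]),(w3,[.5417,-.1264,.295])):
    print('cam',(-np.array(d['R']).T@d['t']).round(4),'tcp px',proj(d,T).round(1),'fwd',np.array(d['R'])[2].round(3),'f',d['mtx'][0][0])
print('top f',t['mtx'][0][0])
a=tri([w2,t],[(316,299),(346.4,213.4)]);b=tri([w1,w2],[(316,203),(316,299)]);print(a,b)
print(ray(w2,316,299,.18),ray(w1,316,203,.18),ray(w2,316,299,.165))
c=w3['frame'][160:260,260:390];cv2.imwrite('pics/w3c.png',np.hstack([cv2.resize(c,(390,300)),cv2.resize(w3['frame'][240:440,220:420],(300,300))]))
E
```

```text
cam [ 0.4559 -0.1337  0.5327] tcp px [319.8 285.9] fwd [ 0.323  0.03  -0.946] f 367.0745524218688
cam [ 0.4601 -0.1353  0.3263] tcp px [319.8 285.8] fwd [ 0.326  0.029 -0.945] f 367.0745524218688
cam [ 0.4576 -0.1351  0.4637] tcp px [319.8 285.8] fwd [ 0.323  0.03  -0.946] f 367.0745524218688
top f 565.692418455518
[ 0.54481121 -0.12857686  0.17158325] [ 0.54386401 -0.12810255  0.17321687]
[ 0.54019567 -0.12891162  0.18      ] [ 0.54216104 -0.1277035   0.18      ] [ 0.54840862 -0.12826188  0.165     ]
```

View pics/w3c.png

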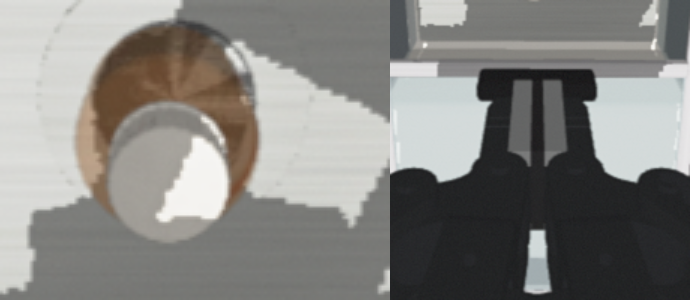

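```bash
python3 - <<'E'
from h import *
import pickle
w1=pickle.load(open('w1.pkl','rb'));w2=pickle.load(open('w2.pkl','rb'));w3,_=pickle.load(open('w3.pkl','rb'))
for z in(.165,.172,.18): print(z,[ray(d,316,r,z).round(4)[:2] for d,r in((w1,203),(w2,299),(w3,221))])
# base contact front edge of bottle & cap-diameter depth
for d,n in((w2,'w2'),(w3,'w3')):
    h=cv2.cvtColor(d['frame'],cv2.COLOR_BGR2HSV); m=((h[...,0]<20)&(h[...,1]>70)&(h[...,2]>50)).astype(np.uint8)*255
    m[:, :200]=0;m[:,450:]=0
    c=max(cv2.findContours(m,0,1)[0],key=cv2.contourArea);x,y,w,hh=cv2.boundingRect(c);print(n,x,y,w,hh,ray(d,x+w/2,y,.068).round(4))
    g=cv2.cvtColor(d['frame'],cv2.COLOR_BGR2GRAY); s=h[...,1]
    u=316
    for r in ([299] if n=='w2' else [221]):
        print('row',g[r,u-45:u+45].tolist())
print('pan/chamber front inner edge etc')
for v in (0,):pass
g=cv2.cvtColor(w2['frame'],cv2.COLOR_BGR2GRAY);print(g[225:345,300].tolist())
E
```

```text
0.165 [array([ 0.5458, -0.1274]), array([ 0.5484, -0.1283]), array([ 0.5462, -0.1286])]
0.172 [array([ 0.5441, -0.1276]), array([ 0.5446, -0.1286]), array([ 0.5441, -0.1288])]
0.18 [array([ 0.5422, -0.1277]), array([ 0.5402, -0.1289]), array([ 0.5417, -0.129 ])]
w2 266 194 98 98 [ 0.5174 -0.1324  0.068 ]
row [112, 112, 111, 112, 112, 111, 112, 110, 110, 125, 141, 146, 147, 144, 144, 145, 146, 147, 147, 145, 145, 147, 145, 147, 146, 146, 146, 145, 144, 144, 145, 143, 144, 144, 145, 146, 146, 148, 146, 148, 146, 148, 147, 147, 146, 145, 144, 145, 145, 144, 144, 146, 145, 145, 144, 145, 145, 146, 146, 145, 147, 147, 145, 145, 144, 145, 145, 145, 145, 146, 146, 146, 146, 147, 147, 146, 145, 146, 144, 135, 121, 110, 110, 111, 112, 110, 111, 111, 112, 110]
w3 287 169 59 62 [ 0.517  -0.1313  0.068 ]
row [217, 217, 216, 216, 216, 217, 217, 217, 216, 217, 218, 215, 202, 206, 213, 215, 211, 186, 159, 134, 115, 112, 109, 111, 117, 143, 156, 158, 159, 160, 158, 160, 160, 160, 161, 160, 161, 158, 160, 160, 160, 159, 160, 159, 159, 155, 167, 232, 245, 244, 243, 243, 243, 243, 243, 243, 243, 243, 243, 242, 242, 242, 243, 246, 229, 144, 98, 88, 85, 95, 132, 165, 196, 209, 210, 207, 208, 208, 207, 207, 207, 194, 198, 207, 208, 208, 209, 208, 208, 207]
pan/chamber front inner edge etc
[98, 90, 91, 101, 105, 105, 106, 109, 107, 105, 105, 107, 106, 107, 106, 106, 106, 104, 105, 104, 104, 104, 107, 111, 124, 142, 146, 143, 132, 122, 118, 117, 116, 118, 116, 117, 117, 115, 115, 112, 114, 113, 114, 113, 113, 113, 125, 131, 138, 142, 145, 144, 144, 145, 146, 144, 144, 144, 144, 145, 145, 144, 144, 144, 145, 146, 145, 144, 146, 144, 145, 144, 146, 146, 144, 145, 147, 147, 145, 146, 146, 147, 147, 146, 146, 146, 146, 147, 145, 145, 144, 147, 144, 146, 145, 145, 143, 143, 145, 144, 143, 143, 143, 144, 141, 133, 148, 151, 149, 150, 147, 127, 117, 121, 122, 120, 121, 121, 121, 121]
```

The cap measures at about (0.5445, -0.1285), with its top at 0.172 to 0.18. Since partly open pads stand farther back, the pads closed just above it. I'll go about 10 mm lower and recentre.

Request:
{"method": "play_rows", "body": {"series": [[[0.001,-0.001,0,0,0,0,1],[0.001,-0.001,0,0,0,0,1],[0.001,0,0,0,0,0,1],[0,0,0,0,0,0,1],[0,0,-0.025,0,0,0,1],[0,0,-0.035,0,0,0,1],[0,0,-0.035,0,0,0,1],[0,0,-0.03,0,0,0,1],[0,0,-0.015,0,0,0,1],[0,0,-0.009,0,0,0,1]]]}}

```text
time: 6.3
tool_pos: [0.5443, -0.1283, 0.1452]
tool_rot: [-0.001, -0.046, 0.999, 0.0]
contact_force: [-0.4, -0.9, 0.1]
gripper_width: 0.999
grasp_force: 0.0
```

Request:
{"method": "play_rows", "body": {"series": [[[0,0,0,0,0,0,1],[0,0,0,0,0,0,0.6],[0,0,0,0,0,0,0.4],[0,0,0,0,0,0,0.2],[0,0,0,0,0,0,0.2],[0,0,0,0,0,0,0.2],[0,0,0,0,0,0,0.2],[0,0,0,0,0,0,0.2]]]}}

```text
time: 7.1
tool_pos: [0.5458, -0.1286, 0.1484]
tool_rot: [0.001, -0.046, 0.999, -0.0]
contact_force: [1.0, 1.6, 5.2]
gripper_width: 0.339
grasp_force: 59.0
```

It has hold of something at width 0.34. I'll look before lifting.

```bash
python3 - <<'E'
from h import *
pose()
d=grab('wrist')
cv2.imwrite('pics/w4.png',cv2.resize(d['frame'][150:420,170:470],(660,594)))
E
```

```text
t 7.1 pos [ 0.5458 -0.1286  0.1484] yaw 5.26 z [ 0.002 -0.    -1.   ] F [1.  1.6 5.2] w 0.339 g 59.0
```

View pics/w4.png

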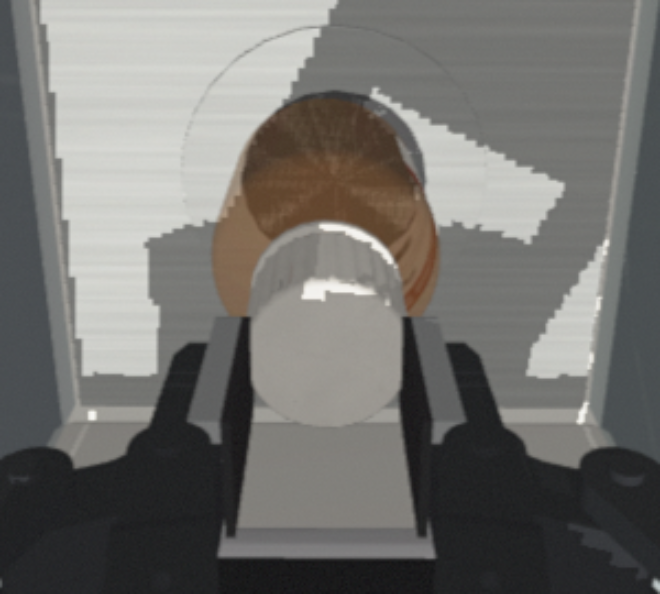

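The pads hold only the cap's upper rim. Going by the pad gap in three wrist views, the real pad tips end about 26 mm above the reported TCP: 85 mm spans 213 px open, which puts the tips at z 0.197 for TCP 0.158. I'll reopen, go 14 mm lower, shift -3 mm in x and grip again.

Request:
{"method": "play_rows", "body": {"series": [[[0,0,0,0,0,0,0.6],[0,0,0,0,0,0,1],[0,0,0,0,0,0,1],[0,0,0,0,0,0,1],[-0.001,0,0,0,0,0,1],[-0.001,0,-0.003,0,0,0,1],[-0.001,0,-0.004,0,0,0,1],[0,0,-0.004,0,0,0,1],[0,0,-0.003,0,0,0,1],[0,0,0,0,0,0,1]]]}}

```text
time: 8.15
tool_pos: [0.5414, -0.1283, 0.1318]
tool_rot: [-0.001, -0.046, 0.999, 0.0]
contact_force: [-0.1, 0.3, 0.3]
gripper_width: 1.006
grasp_force: 0.0
```

Request:
{"method": "play_rows", "body": {"series": [[[0,0,0,0,0,0,0.6],[0,0,0,0,0,0,0.4],[0,0,0,0,0,0,0.2],[0,0,0,0,0,0,0.2],[0,0,0,0,0,0,0.2],[0,0,0,0,0,0,0.2],[0,0,0,0,0,0,0.2]]]}}

```text
time: 8.85
tool_pos: [0.5423, -0.1287, 0.1333]
tool_rot: [0.001, -0.046, 0.999, -0.0]
contact_force: [1.1, -0.4, 3.3]
gripper_width: 0.367
grasp_force: 59.9
```

```bash
python3 - <<'E'
from h import *
pose()
d=grab('wrist','w5.png')
import pickle;pickle.dump(d,open('w5.pkl','wb'))
E
```

```text
t 8.85 pos [ 0.5423 -0.1287  0.1333] yaw 5.25 z [ 0.001 -0.    -1.   ] F [ 1.1 -0.4  3.3] w 0.367 g 59.9
```

Request:
{"method": "play_rows", "body": {"series": [[[0,0,0.004,0,0,0,0.2],[0,0,0.008,0,0,0,0.2],[0,0,0.012,0,0,0,0.2],[0,0,0.018,0,0,0,0.2],[0,0,0.02,0,0,0,0.2],[0,0,0.02,0,0,0,0.2],[0,0,0.02,0,0,0,0.2],[0,0,0.02,0,0,0,0.2],[0,0,0.012,0,0,0,0.2],[0,0,0.006,0,0,0,0.2]]]}}

```text
time: 9.9
tool_pos: [0.5424, -0.1287, 0.2748]
tool_rot: [0.001, -0.046, 0.999, -0.001]
contact_force: [0.0, -0.3, -2.1]
gripper_width: 0.372
grasp_force: 59.6
```

```bash
python3 - <<'E'
from h import *
pose()
d=grab('wrist','w6.png')
import pickle;pickle.dump(d,open('w6.pkl','wb'))
a=pickle.load(open('w5.pkl','rb'))['frame']
cv2.imwrite('pics/v9.png',np.hstack([cv2.resize(a,(400,300)),cv2.resize(d['frame'],(400,300))]))
E
```

```text
t 9.9 pos [ 0.5424 -0.1287  0.2748] yaw 5.26 z [ 0.002 -0.001 -1.   ] F [ 0.  -0.3 -2.1] w 0.372 g 59.6
```

View pics/v9.png

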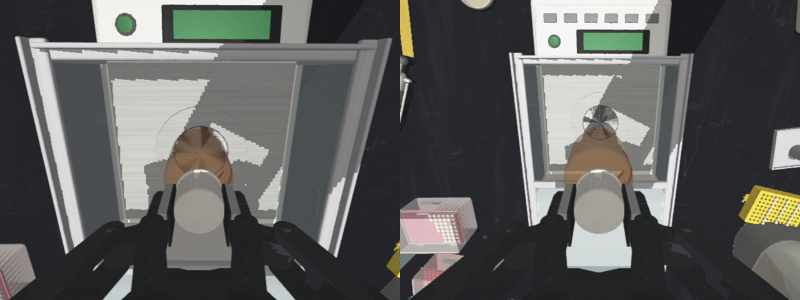

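The bottle is lifted (2.1 N) and clear of the rim. I'll carry it to the clear bench and lower it.

Request:
{"method": "play_rows", "body": {"series": [[[0.002,-0.015,0,0,0,0,0.2],[0.003,-0.03,0,0,0,0,0.2],[0.003,-0.032,0,0,0,0,0.2],[0.003,-0.032,0,0,0,0,0.2],[0.003,-0.032,0,0,0,0,0.2],[0.003,-0.032,0,0,0,0,0.2],[0.002,-0.025,0,0,0,0,0.2],[0.002,-0.015,0,0,0,0,0.2],[0,0,-0.015,0,0,0,0.2],[0,0,-0.025,0,0,0,0.2]]]}}

```text
time: 10.95
tool_pos: [0.5635, -0.3419, 0.233]
tool_rot: [0.001, -0.046, 0.999, -0.001]
contact_force: [0.2, -0.6, -1.5]
gripper_width: 0.371
grasp_force: 59.9
```

Request:
{"method": "play_rows", "body": {"series": [[[0,0,-0.03,0,0,0,0.2],[0,0,-0.03,0,0,0,0.2],[0,0,-0.03,0,0,0,0.2],[0,0,-0.03,0,0,0,0.2],[0,0,-0.02,0,0,0,0.2],[0,0,-0.012,0,0,0,0.2],[0,0,-0.008,0,0,0,0.2],[0,0,-0.003,0,0,0,0.2],[0,0,0,0,0,0,0.2],[0,0,0,0,0,0,0.2]]]}}

```text
time: 11.95
tool_pos: [0.5637, -0.342, 0.0711]
tool_rot: [0.001, -0.046, 0.999, -0.001]
contact_force: [0.3, 0.4, -0.7]
gripper_width: 0.369
grasp_force: 59.8
```

Request:
{"method": "play_rows", "body": {"series": [[[0,0,-0.002,0,0,0,0.2],[0,0,-0.002,0,0,0,0.2],[0,0,-0.001,0,0,0,0.2],[0,0,-0.001,0,0,0,0.2],[0,0,0,0,0,0,0.2]]]}}

```text
time: 12.45
tool_pos: [0.5635, -0.3418, 0.0654]
tool_rot: [0.001, -0.046, 0.999, -0.0]
contact_force: [-1.8, 1.7, 5.8]
gripper_width: 0.367
grasp_force: 60.6
```

The bottle is on the bench with light contact. I'll release it, rise straight up, then travel to the large weight.

Request:
{"method": "play_rows", "body": {"series": [[[0,0,0.001,0,0,0,0.4],[0,0,0,0,0,0,0.6],[0,0,0,0,0,0,0.8],[0,0,0,0,0,0,1],[0,0,0,0,0,0,1],[0,0,0.015,0,0,0,1],[0,0,0.03,0,0,0,1],[0,0,0.045,0,0,0,1],[0,0,0.048,0,0,0,1],[0,0,0.048,0,0,0,1]]]}}

```text
time: 13.45
tool_pos: [0.5627, -0.3413, 0.2537]
tool_rot: [0.0, -0.046, 0.999, -0.0]
contact_force: [0.3, -0.6, 1.1]
gripper_width: 1.0
grasp_force: 0.0
```

```bash
python3 - <<'E'
from h import *
import pickle
pose()
d=grab('wrist','w7.png');t=grab('top','t7.png');pickle.dump((d,t),open('w7.pkl','wb'))
for n,x in(('w',d),('t',t)):
    h=cv2.cvtColor(x['frame'],cv2.COLOR_BGR2HSV); m=((h[...,0]<20)&(h[...,1]>70)&(h[...,2]>50)&(h[...,2]<190)).astype(np.uint8)*255
    k,l,s,c=cv2.connectedComponentsWithStats(m)
    print(n,proj(x,[.5635,-.342,.112]).round(),proj(x,[.5635,-.342,.08]).round(),[(s[i].tolist()) for i in range(1,k) if s[i,4]>60])
E
```

```text
t 13.45 pos [ 0.5627 -0.3413  0.2537] yaw 5.26 z [ 0.001 -0.001 -1.   ] F [ 0.3 -0.6  1.1] w 1.0 g 0.0
w [318. 213.] [318. 204.] [[289, 166, 58, 60, 1523]]
t [425. 208.] [423. 210.] [[0, 12, 18, 75, 998], [295, 142, 213, 262, 15461], [163, 356, 176, 124, 14113]]
```

Request:
{"method": "play_rows", "body": {"series": [[[0,0.02,0.03,0,0,0,1],[0,0.03,0.03,0,0,0,1],[0,0.035,0.02,0,0,0,1],[0,0.038,0,0,0,0,1],[0,0.038,0,0,0,0,1],[0,0.038,0,0,0,0,1],[0,0.038,0,0,0,0,1],[0,0.038,0,0,0,0,1],[0,0.038,0,0,0,0,1],[0,0.038,0,0,0,0,1]]]}}

```text
time: 14.55
tool_pos: [0.5627, 0.0111, 0.3319]
tool_rot: [0.001, -0.046, 0.999, -0.0]
contact_force: [0.9, 0.2, 0.5]
gripper_width: 0.999
grasp_force: 0.0
```

Request:
{"method": "play_rows", "body": {"series": [[[-0.001,0.038,0,0,0,0,1],[-0.001,0.038,0,0,0,0,1],[-0.001,0.038,0,0,0,0,1],[-0.001,0.038,0,0,0,0,1],[-0.001,0.038,0,0,0,0,1],[-0.001,0.038,0,0,0,0,1],[-0.001,0.038,0,0,0,0,1],[-0.001,0.038,-0.01,0,0,0,1],[-0.001,0.03,-0.02,0,0,0,1],[0,0.015,-0.02,0,0,0,1]]]}}

```text
time: 15.55
tool_pos: [0.5536, 0.3612, 0.2817]
tool_rot: [0.001, -0.047, 0.999, 0.001]
contact_force: [0.3, -0.7, -0.8]
gripper_width: 1.0
grasp_force: 0.0
```

```bash
python3 - <<'E'
from h import *
import pickle
pose()
d=grab('wrist','w8.png');t=grab('top','t8.png');pickle.dump((d,t),open('w8.pkl','wb'))
print('knob',proj(d,[.5544,.36,.076]),'small',proj(d,[.576,.269,.058]))
g=cv2.cvtColor(d['frame'],cv2.COLOR_BGR2GRAY)
x,y=proj(d,[.5544,.36,.05]).astype(int)
a=cv2.resize(d['frame'][y-90:y+90,max(0,x-100):x+140],(400,300),interpolation=cv2.INTER_CUBIC);print(x,y)
b=cv2.resize(t['frame'][170:260,290:410],(400,300),interpolation=cv2.INTER_CUBIC)
cv2.imwrite('pics/v10.png',np.hstack([a,b]))
E
```

```text
t 15.55 pos [0.5536 0.3612 0.2817] yaw 5.4 z [ 0.002  0.002 -1.   ] F [ 0.3 -0.7 -0.8] w 1.0 g 0.0
knob [317.49341669 196.42780186] small [233.05407988 204.25645401]
317 191
```

View pics/v10.png

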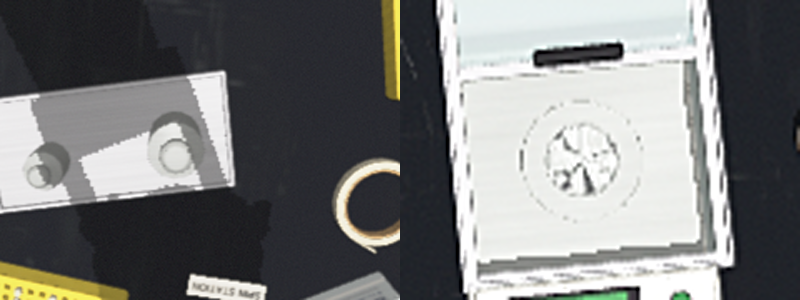

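The wrist crop on the left shows the knob at full-frame (322,194.6). The top crop on the right shows the empty pan centred at full-frame (344.6,218.3). I'll convert both to positions.

```bash
python3 - <<'E'
from h import *
import pickle
d,t=pickle.load(open('w8.pkl','rb'))
print('knob wrist',ray(d,322,194.6,.076).round(4),'knob top',ray(pickle.load(open('D0.pkl','rb'))['top'],168,215.7,.076).round(4))
print('pan',ray(t,344.6,218.3,.068).round(4))
f=cv2.cvtColor(d['frame'],cv2.COLOR_BGR2GRAY)[180:212,305:340]
print(cv2.HoughCircles(cv2.resize(f,None,fx=6,fy=6,interpolation=cv2.INTER_CUBIC),cv2.HOUGH_GRADIENT,1,60,param1=80,param2=20,minRadius=35,maxRadius=75))
E
```

```text
knob wrist [0.552  0.3645 0.076 ] knob top [0.5534 0.3555 0.076 ]
pan [ 0.5434 -0.128   0.068 ]
None
```

```bash
python3 - <<'E'
from h import *
import pickle
d,_=pickle.load(open('w8.pkl','rb'));g=cv2.cvtColor(d['frame'],cv2.COLOR_BGR2GRAY)
print(g[172:214:2,296:344:2])
t=pickle.load(open('D0.pkl','rb'))['top'];g=cv2.cvtColor(t['frame'],cv2.COLOR_BGR2GRAY);print(g[207:226,158:182])
E
```

```text
[[145 146 146 147 147 147 145 135 100 104 103 103 107 108 106 103 104 102
  114 141 141 149 221 238]
 [144 144 143 143 144 145 134 100 101 103 102 124 154 152 109 109 104 102
  101 120 148 144 213 238]
 [143 142 142 142 143 144 120  98 102 138 184 236 237 237 175 138 133 111
  102 101 135 145 150 239]
 [146 145 147 147 145 143 104 106 204 231 233 234 236 236 237 140 135 136
  129 102 118 143 141 218]
 [144 142 143 164 183 198 113 199 228 227 230 232 234 234 233 151 132 130
  129 122 108 143 141 218]
 [144 150 210 222 238 189 188 220 221 223 227 231 234 235 234 193 131 130
  132 132 120 135 143 156]
 [235 235 235 235 235 172 218 222 225 226 231 225 144 137 137 197 186 130
  130 130 128 137 146 152]
 [235 235 235 236 235 196 219 219 222 225 193 140 180 190 186 156 129 131
  131 129 130 128 145 145]
 [236 236 237 237 237 215 218 219 220 154 168 203 210 215 212 203 168 121
  130 131 129 130 142 141]
 [237 237 237 237 236 216 219 220 218 167 199 221 228 228 228 223 210 125
  125 130 129 127 134 142]
 [236 236 236 236 236 215 218 219 200 189 215 225 226 225 225 225 218 146
  124 129 128 12
[... 2241 characters left out ...]
55 251 225 222 201 195 159 134 135 255 248 228 252 251  81  90  93
   85  68 241 248 244 243]
 [ 82 255 247 236 222 219 224 228 234 236 240 243 173 250 110  90  95  92
   77 135 255 247 242 241]
 [146 251 248 245 234 221 221 223 231 236 246 246 255 149  79  96  95  84
  107 242 251 244 244 243]
 [243 201 250 245 246 241 234 230 220 222 232 194  75  89  96  94  86 113
  215 255 247 244 244 243]
 [255 102 253 246 243 244 247 241 190 164 124  92  83  87  86 121 109 217
  255 248 244 243 242 242]
 [255  97 255 247 242 242 243 246 250 255 243 189 164 164 161 218 206 254
  248 245 243 242 242 243]
 [240  89 255 248 244 245 245 245 246 248 250 254 255 255 255 254 250 246
  244 244 244 244 243 242]]
```

A second look at the top-view pixels puts the knob at (164.5,215), so both views agree on about (0.552, 0.3645). Descending.

Request:
{"method": "play_rows", "body": {"series": [[[-0.0015,0.0035,-0.02,0,0,0,1],[0,0,-0.035,0,0,0,1],[0,0,-0.04,0,0,0,1],[0,0,-0.04,0,0,0,1],[0,0,-0.035,0,0,0,1],[0,0,-0.03,0,0,0,0.8],[0,0,-0.02,0,0,0,0.7],[0,0,-0.015,0,0,0,0.7],[0,0,-0.01,0,0,0,0.7],[0,0,-0.003,0,0,0,0.7]]]}}

```text
time: 16.65
tool_pos: [0.5527, 0.3616, 0.0327]
tool_rot: [-0.0, -0.046, 0.999, -0.0]
contact_force: [-0.9, 0.2, -0.1]
gripper_width: 0.703
grasp_force: 0.0
```

Request:
{"method": "play_rows", "body": {"series": [[[0,0,0,0,0,0,0.5],[0,0,0,0,0,0,0.3],[0,0,0,0,0,0,0.1],[0,0,0,0,0,0,0.05],[0,0,0,0,0,0,0.05],[0,0,0,0,0,0,0.05],[0,0,0,0,0,0,0.05]]]}}

```text
time: 17.35
tool_pos: [0.5535, 0.3632, 0.0346]
tool_rot: [0.001, -0.046, 0.999, 0.001]
contact_force: [-0.1, 3.3, 6.5]
gripper_width: 0.218
grasp_force: 58.7
```

The knob is gripped at width 0.22. Lifting.

Request:
{"method": "play_rows", "body": {"series": [[[0,0,0.004,0,0,0,0.05],[0,0,0.01,0,0,0,0.05],[0,0,0.02,0,0,0,0.05],[0,0,0.03,0,0,0,0.05],[0,0,0.035,0,0,0,0.05],[0,0,0.035,0,0,0,0.05],[0,0,0.035,0,0,0,0.05],[0,0,0.03,0,0,0,0.05],[0,0,0.02,0,0,0,0.05],[0,0,0.01,0,0,0,0.05]]]}}

```text
time: 18.35
tool_pos: [0.5527, 0.3618, 0.2637]
tool_rot: [0.001, -0.046, 0.999, 0.0]
contact_force: [0.2, 0.2, -5.2]
gripper_width: 0.219
grasp_force: 58.8
```

Request:
{"method": "play_rows", "body": {"series": [[[0,-0.01,0,0,0,0,0.05],[0,-0.02,0,0,0,0,0.05],[0,-0.03,0,0,0,0,0.05],[-0.001,-0.035,0,0,0,0,0.05],[-0.001,-0.035,0,0,0,0,0.05],[-0.001,-0.035,0,0,0,0,0.05],[-0.001,-0.035,0,0,0,0,0.05],[-0.001,-0.035,0,0,0,0,0.05],[-0.001,-0.035,0,0,0,0,0.05],[-0.001,-0.035,0,0,0,0,0.05]]]}}

```text
time: 19.35
tool_pos: [0.5433, 0.0542, 0.2589]
tool_rot: [-0.002, -0.045, 0.999, -0.0]
contact_force: [0.5, -0.4, -5.3]
gripper_width: 0.22
grasp_force: 59.0
```

Request:
{"method": "play_rows", "body": {"series": [[[-0.001,-0.035,0,0,0,0,0.05],[-0.001,-0.035,0,0,0,0,0.05],[-0.001,-0.035,0,0,0,0,0.05],[0,-0.03,0,0,0,0,0.05],[0,-0.025,0,0,0,0,0.05],[0,-0.015,0,0,0,0,0.05],[0,-0.006,0,0,0,0,0.05],[0,0,0,0,0,0,0.05],[0,0,0,0,0,0,0.05]]]}}

```text
time: 20.25
tool_pos: [0.5422, -0.1232, 0.2613]
tool_rot: [-0.0, -0.046, 0.999, 0.0]
contact_force: [0.0, 0.0, -5.1]
gripper_width: 0.22
grasp_force: 59.0
```

```bash
python3 - <<'E'
from h import *
import pickle
pose()
d=grab('wrist','w9.png');pickle.dump(d,open('w9.pkl','wb'))
f=d['frame'];g=cv2.cvtColor(f,cv2.COLOR_BGR2GRAY)
print(proj(d,[.5434,-.128,.068]))
# weight body in the wrist image: columns around the bottom; rows print
print(g[170:300:5,280:360:4])
E
```

```text
t 20.25 pos [ 0.5422 -0.1232  0.2613] yaw 5.29 z [-0.001  0.001 -1.   ] F [ 0.   0.  -5.1] w 0.22 g 59.0
[313.99252709 199.79115391]
[[217 217 218 218 219 219 219 213 206 100 118 126 125 124 124 125 125 124
  124 121]
 [212 214 212 214 208 167 224 226 167 124 122 125 113 115 122 121 122 123
  122 122]
 [214 214 214 181 229 222 217 222 120 122 121 121 121  87 140 215 212 122
  121 122]
 [217 216 211 219 222 221 222 127 125 125 126 124 119 187 164 179 218 217
  216 172]
 [215 216 203 218 218 216 223 123 124 124 123 122 198 227 211 198 212 213
  210 210]
 [217 216 223 222 217 219 123 125 124 125 124 124 198 215 214 215 190 213
  212 210]
 [213 214 215 215 215 164 124 122 121 121 120 208 212 211 210 209 156 210
  211 211]
 [215 216 217 217 216 123 125 125 122 124 128 215 215 213 214 210 202 214
  213 212]
 [215 215 154 215 163 122 121 122 121 120 120 119 117 220 218 199 212 210
  210 209]
 [217 215 217 179 123 123 123 123 123 124 123 123 124 123 203 202 213 212
  211 211]
 [217 218 219 130 110 125 126 125 126 119 121 124 124 118 123 149 214 213
  212 211]
 [217 217 208 127 128 125  95 11
[... 543 characters left out ...]
 110 104
  108 121]
 [123 125 125  92  95  97  98 108 114 115 115 116 117 116 113 111 112 105
  103 122]
 [121 120 104  95  95  97 100 110 114 116 115 100 112 106 113 110 111 105
  105 118]
 [120 119  91  99  96  98 102 179 222 222 223 223 214 163 112 110 102 106
  106 113]
 [121 121  93  97 117 121 217 216 218 219 216 211 222 220 220 208 120  99
  104 101]
 [165 117  96 121 123 123 124 123 121 134 124 125 124 122 122 127 212 173
   95  97]
 [137  99 118 120 118 119 119 121 121 121 121 121 121 121 122 120 121 121
  116  94]
 [131 121 122 123 124 123 123 124 124 127 125 126 124 123 123 123 123 122
  121 114]
 [112 101 101  63  66 121 123 117 110 107 108 109 118 123 127  62  69 102
  101 111]]
```

The weight hangs straight (5.1 N) and sits about 1.5 mm off the TCP. I'll centre it over the pan and lower it.

Request:
{"method": "play_rows", "body": {"series": [[[0.001,-0.003,-0.01,0,0,0,0.05],[0.0015,-0.003,-0.02,0,0,0,0.05],[0,0,-0.025,0,0,0,0.05],[0,0,-0.025,0,0,0,0.05],[0,0,-0.025,0,0,0,0.05],[0,0,-0.02,0,0,0,0.05],[0,0,-0.013,0,0,0,0.05],[0,0,-0.01,0,0,0,0.05],[0,0,-0.005,0,0,0,0.05],[0,0,0,0,0,0,0.05]]]}}

```text
time: 21.3
tool_pos: [0.5449, -0.1299, 0.1084]
tool_rot: [-0.0, -0.046, 0.999, 0.0]
contact_force: [0.0, 0.1, -4.6]
gripper_width: 0.217
grasp_force: 59.0
```

Request:
{"method": "play_rows", "body": {"series": [[[0,0,-0.004,0,0,0,0.05],[0,0,-0.003,0,0,0,0.05],[0,0,-0.002,0,0,0,0.05],[0,0,-0.001,0,0,0,0.05],[0,0,0,0,0,0,0.05]]]}}

```text
time: 21.8
tool_pos: [0.545, -0.1301, 0.0988]
tool_rot: [0.0, -0.046, 0.999, -0.0]
contact_force: [-0.4, -0.1, -5.6]
gripper_width: 0.221
grasp_force: 59.1
```

Request:
{"method": "play_rows", "body": {"series": [[[0,0,-0.001,0,0,0,0.05],[0,0,-0.001,0,0,0,0.05],[0,0,0,0,0,0,0.05]]]}}

```text
time: 22.1
tool_pos: [0.5459, -0.1301, 0.0985]
tool_rot: [0.001, -0.046, 0.999, -0.0]
contact_force: [-1.6, 1.6, 6.0]
gripper_width: 0.218
grasp_force: 60.0
```

The weight is on the pan. I'll release it and rise.

Request:
{"method": "play_rows", "body": {"series": [[[0,0,0.001,0,0,0,0.3],[0,0,0,0,0,0,0.5],[0,0,0,0,0,0,0.7],[0,0,0,0,0,0,0.7],[0,0,0.01,0,0,0,0.7],[0,0,0.025,0,0,0,0.7],[0,0,0.035,0,0,0,0.7],[0,0,0.04,0,0,0,0.7],[0,0,0.035,0,0,0,0.5],[0,0,0.02,0,0,0,0.3]]]}}

```text
time: 23.1
tool_pos: [0.5462, -0.1305, 0.2678]
tool_rot: [0.003, -0.046, 0.999, -0.001]
contact_force: [0.2, -0.0, 0.2]
gripper_width: 0.369
grasp_force: 0.0
```

```bash
python3 - <<'E'
from h import *
import pickle
pose()
d=grab('wrist','w10.png');pickle.dump(d,open('w10.pkl','wb'))
g=cv2.cvtColor(d['frame'],cv2.COLOR_BGR2GRAY)
w=[.5434,-.128]
print('knob top',proj(d,w+[.14]).round(1),'base',proj(d,w+[.068]).round(1))
u,v=proj(d,w+[.14]).astype(int);print(u,v);print(g[v-40:v+30:3,u-42:u+44:3])
# handle
m=np.zeros_like(g);m[v+15:v+110,u-60:u+60]=(g[v+15:v+110,u-60:u+60]<50)*255
k,l,s,c=cv2.connectedComponentsWithStats(m)
print([(s[i].tolist(),c[i].round(1).tolist()) for i in range(1,k) if s[i,4]>100],'handle pred',proj(d,[.614,-.1205,.184]).round(1))
E
```

```text
t 23.1 pos [ 0.5462 -0.1305  0.2678] yaw 5.26 z [ 0.006 -0.002 -1.   ] F [ 0.2 -0.   0.2] w 0.369 g 0.0
knob top [322.9 213.1] base [322.3 193.9]
322 213
[[218 218 219 220 220 220 220 216 154 231 225 205 103 101 124 124 122 115
  122 120 181  90 125 125 127 127 124 124 125]
 [216 216 217 216 217 217 214 153 195 230 225 130 111 109 124 121 122 121
  121 183 215 216 150 122 123 122 123 122 123]
 [217 217 218 218 218 218 153 219 226 232 225 123 101  99  98  99 103 124
  130 218 216 216 192 217 154 152 124 125 126]
 [214 214 214 215 214 211 211 219 219 227 129  99 100  99 101  99  98  96
  120 215 215 214 215 165 216 216 151 148 123]
 [215 214 214 215 216 152 218 217 219 132  97  98  99 100 100 100  99  97
  106 192 215 215 214 200 212 213 213 213 212]
 [215 215 215 214 215 176 230 221 200  94  97  99 107 124 122 118 110  98
  108 106 215 214 214 213 193 213 212 213 212]
 [218 217 217 217 219 206 227 224 145  95 113 129 130 130 130 131 129 145
  147 102 207 211 218 225 191 217 218 216 217]
 [214 215 216 215 216 204 225 224  97 114 126 128 130 130 132 130 126 190
  215 150 185 217 217 220
[... 1329 characters left out ...]
37 216 204 131 128 126]
 [126 126 126 127 127 128 129 129 129 128 127 127 128 127 126 126 127 127
  124 126 125 125 124 129 197 169 121 120 121]
 [127 128 127 127 126 127 124 125 126 124 125 124 124 124 123 124 123 123
  122 122 123 122 122 121 122 120 121 123 121]
 [127 125 126 126 127 127 127 124 124 125 125 124 125 125 124 123 123 123
  125 122 120 122 122 123 122 122 120 120 121]
 [124 125 125 124 125 123 123 123 123 122 123 123 122 123 126 125 122 122
  122 120 120 122 121 120 119 120 119 120 120]
 [123 122 123 124 123 122 121 122 121 120 121 121 122 121 121 122 120 121
  121 121 121 122 121 122 122 122 121 123 121]]
[([271, 295, 94, 28, 2074], [318.1, 307.5])] handle pred [324.2 315.3]
```

The knob sits within about 1 mm of the pan's centre. Both grips bear out that the closed tips end about 26 mm above the reported TCP. Next I'll close the fingers, go behind the handle and descend carefully.

Request:
{"method": "play_rows", "body": {"series": [[[0.015,0.002,0,0,0,0,0],[0.025,0.003,0,0,0,0,0],[0.025,0.003,0,0,0,0,0],[0.02,0.003,0,0,0,0,0],[0.012,0.001,0,0,0,0,0],[0,0,-0.02,0,0,0,0],[0,0,-0.03,0,0,0,0],[0,0,-0.03,0,0,0,0],[0,0,-0.02,0,0,0,0],[0,0,0,0,0,0,0]]]}}

```text
time: 24.15
tool_pos: [0.639, -0.1173, 0.1578]
tool_rot: [-0.004, -0.046, 0.999, 0.001]
contact_force: [0.2, 0.4, -0.5]
gripper_width: -0.001
grasp_force: 0.0
```

```bash
python3 - <<'E'
from h import *
import pickle
pose()
d=grab('wrist','w11.png');pickle.dump(d,open('w11.pkl','wb'))
g=cv2.cvtColor(d['frame'],cv2.COLOR_BGR2GRAY)
print('handle top pred',[proj(d,p).round(0) for p in([.614,-.1205,.184],[.608,-.121,.184],[.608,-.121,.16])],'tip pred',proj(d,[.632,-.12,.195]).round(0))
print(g[170:400:5,255:385:6])
E
```

```text
t 24.15 pos [ 0.639  -0.1173  0.1578] yaw 5.25 z [-0.008  0.002 -1.   ] F [ 0.2  0.4 -0.5] w -0.001 g 0.0
handle top pred [array([318., 259.]), array([318., 246.]), array([318., 229.])] tip pred [316. 310.]
[[180 181 178 ...  99 100 101]
 [177 176 176 ... 100 103 102]
 [179 179 177 ... 101 101 101]
 ...
 [ 30  28  24 ...  25  28  33]
 [ 31  29  28 ...  25  29  29]
 [ 31  27  30 ...  31  30  33]]
```

```bash
python3 - <<'E'
from h import *
import pickle,sys
np.set_printoptions(threshold=sys.maxsize,linewidth=250)
d=pickle.load(open('w11.pkl','rb'));g=cv2.cvtColor(d['frame'],cv2.COLOR_BGR2GRAY)
print(g[200:340:5,240:400:6]);pose()
E
```

```text
[[180 179 179 180 179 179 179 179 179 104 103 104 103 104 177 176 178 179 102 101 102 101 101 102 102 101 101]
 [111 167 172 104 107 164 164 174 106 101 100 102 101 101 145 164 175 108 107 100 101 100 101 103 103 102 100]
 [101 103 101 101 102 102 103 101 101 101 101 101 102 103 100 101 101 100 100 100 101 101 101 100 100  99 101]
 [102 102 100 101 102 100 101 103 101 102 102 102 101 101 101 103 102 103 104 104 104 105 104 105 105 105 103]
 [104 103 100 104 105  96  94  94  94  93  93  92  92  93 103 103  91  99 102 102 101 103 101 100  92  93  92]
 [187 188 188 188 190 110 111 111 111 112 110 111 110 164 189 188 189 188 189 189 188 188 188 188 187 121 111]
 [196 148  50  53  43  33  35  38  39  41  41  40  39  59  67  69  67  67  68  69  79  83  85  85  81 200 197]
 [202  23  28  22  27  21  19  23  22  24  21  20  23  24  29  23  22  18  25  24  26  24  18  27  23  41 197]
 [ 53  24  23  22  24  22  23  22  24  25  21  18  21  24  25  22  24  27  23  23  22  25  24  25  24  26 193]
 [ 33  34  34  26  23  25  23  26  23  25  28  26  30  33  30  32  34  31  31  32  30  33  36  33  23
[... 1409 characters left out ...]
34  27  25 185 185 185 184 184 184 185 185]
 [185 184 183 184 184 185 183 183  31  28  48  85  84  28  85  84  46  31  27 184 184 184 185 185 184 184 184]
 [183 182 183 183 185 184 184 181  31  29  68  84  85  27  86  86  64  31  30 183 185 185 184 184 184 184 184]
 [185 184 184 184 184 183 185 137  32  33  73  85  86  25  84  85  71  30  34 160 184 184 184 184 183 185 184]
 [183 184 183 183 183 185 184  63  32  30  80  85  85  29  84  83  76  30  32  90 184 184 183 183 183 184 184]
 [182 182 184 184 184 184 184  32  27  28  84  84  85  24  84  84  85  27  31  35 184 184 184 184 184 185 183]]
t 24.2 pos [ 0.6404 -0.1177  0.1606] yaw 5.25 z [-0.004  0.001 -1.   ] F [0.7 0.2 0.8] w 0.001 g 0.0
```

The handle spans rows 230–267, and the closed fingertips are at row 293, so they are about 9 mm behind it with their tip at z about 0.186. I'll lower 14 mm and check the force.

Request:
{"method": "play_rows", "body": {"series": [[[0,0,-0.004,0,0,0,0],[0,0,-0.004,0,0,0,0],[0,0,-0.003,0,0,0,0],[0,0,-0.003,0,0,0,0],[0,0,0,0,0,0,0]]]}}

```text
time: 24.7
tool_pos: [0.6417, -0.1179, 0.1484]
tool_rot: [-0.0, -0.046, 0.999, 0.0]
contact_force: [-0.5, 0.4, -0.9]
gripper_width: 0.001
grasp_force: 0.0
```

Request:
{"method": "play_rows", "body": {"series": [[[-0.006,-0.0005,0,0,0,0,0],[-0.007,-0.0007,0,0,0,0,0],[-0.008,-0.0007,0,0,0,0,0],[-0.01,-0.0009,0,0,0,0,0],[-0.012,-0.0011,0,0,0,0,0],[-0.012,-0.0011,0,0,0,0,0],[-0.012,-0.0011,0,0,0,0,0],[-0.012,-0.0011,0,0,0,0,0],[-0.012,-0.0011,0,0,0,0,0],[-0.01,-0.0009,0,0,0,0,0]]]}}

```text
time: 25.7
tool_pos: [0.5399, -0.1271, 0.1488]
tool_rot: [0.0, -0.046, 0.999, 0.0]
contact_force: [1.4, 1.5, -0.4]
gripper_width: -0.0
grasp_force: 0.9
```

```bash
python3 - <<'E'
from h import *
import pickle
pose()
d=grab('wrist','w12.png');pickle.dump(d,open('w12.pkl','wb'))
g=cv2.cvtColor(d['frame'],cv2.COLOR_BGR2GRAY)
for c in(270,282,360):print(c,g[200:340:3,c].tolist())
E
```

```text
t 25.7 pos [ 0.5399 -0.1271  0.1488] yaw 5.25 z [ 0.  0. -1.] F [ 1.4  1.5 -0.4] w -0.0 g 0.9
270 [194, 188, 186, 189, 191, 192, 195, 108, 109, 108, 109, 112, 110, 110, 100, 110, 119, 123, 18, 24, 27, 26, 27, 24, 26, 29, 28, 25, 27, 27, 27, 21, 183, 181, 182, 182, 180, 181, 181, 182, 181, 181, 182, 180, 182, 181, 180]
282 [194, 188, 187, 188, 192, 190, 189, 81, 104, 113, 111, 111, 106, 110, 99, 113, 117, 123, 19, 24, 22, 25, 24, 24, 21, 28, 28, 30, 26, 28, 22, 24, 182, 182, 182, 183, 181, 182, 182, 181, 177, 147, 126, 79, 50, 34, 30]
360 [110, 132, 189, 189, 189, 189, 192, 108, 109, 108, 110, 103, 99, 92, 105, 148, 201, 212, 27, 25, 27, 23, 27, 29, 36, 39, 41, 43, 38, 40, 39, 29, 154, 180, 180, 181, 182, 180, 182, 181, 180, 180, 181, 180, 180, 182, 180]
```

The handle is moving with the fingers, at rows 254–295, and about 60 mm remain. I'll keep pushing and slow down towards the stop.

Request:
{"method": "play_rows", "body": {"series": [[[-0.01,-0.0009,0,0,0,0,0],[-0.01,-0.0009,0,0,0,0,0],[-0.01,-0.0009,0,0,0,0,0],[-0.008,-0.0008,0,0,0,0,0],[-0.006,-0.0006,0,0,0,0,0],[-0.004,-0.0004,0,0,0,0,0],[-0.003,-0.0003,0,0,0,0,0],[-0.002,-0.0002,0,0,0,0,0],[-0.002,-0.0002,0,0,0,0,0],[0,0,0,0,0,0,0]]]}}

```text
time: 26.75
tool_pos: [0.4856, -0.1325, 0.1486]
tool_rot: [-0.0, -0.046, 0.999, -0.0]
contact_force: [0.5, 0.8, 0.6]
gripper_width: -0.002
grasp_force: 0.2
```

Request:
{"method": "play_rows", "body": {"series": [[[-0.002,-0.0002,0,0,0,0,0],[-0.002,-0.0002,0,0,0,0,0],[-0.001,-0.0001,0,0,0,0,0],[-0.001,-0.0001,0,0,0,0,0],[-0.001,-0.0001,0,0,0,0,0],[0,0,0,0,0,0,0]]]}}

```text
time: 27.35
tool_pos: [0.4795, -0.1331, 0.1487]
tool_rot: [0.001, -0.046, 0.999, -0.0]
contact_force: [4.1, 0.4, -2.3]
gripper_width: -0.001
grasp_force: 2.5
```

Request:
{"method": "play_rows", "body": {"series": [[[-0.001,0,0,0,0,0,0],[-0.001,0,0,0,0,0,0],[0,0,0,0,0,0,0]]]}}

```text
time: 27.65
tool_pos: [0.4795, -0.1331, 0.1489]
tool_rot: [0.004, -0.046, 0.999, -0.0]
contact_force: [12.5, 0.6, -6.3]
gripper_width: 0.001
grasp_force: 6.2
```

The glass is at the stop: the force rose with no motion. I'll back off, rise and move clear for a check.

Request:
{"method": "play_rows", "body": {"series": [[[0.003,0,0,0,0,0,0],[0.006,0.0006,0,0,0,0,0],[0.006,0.0006,0,0,0,0,0],[0,0,0.02,0,0,0,0],[0,0,0.04,0,0,0,0],[0,0,0.045,0,0,0,0],[0,0,0.045,0,0,0,0],[0,0,0.03,0,0,0,0],[0,0.02,0,0,0,0,0],[0,0.035,0,0,0,0,0]]]}}

```text
time: 28.65
tool_pos: [0.4925, -0.0778, 0.3304]
tool_rot: [0.001, -0.044, 0.999, -0.001]
contact_force: [0.8, 0.6, -0.5]
gripper_width: 0.001
grasp_force: 0.0
```

Request:
{"method": "play_rows", "body": {"series": [[[0,0.038,0,0,0,0,0],[0,0.038,0,0,0,0,0],[0,0.038,0,0,0,0,0],[0,0.038,0,0,0,0,0],[0,0.038,0,0,0,0,0],[0,0.038,0,0,0,0,0],[0,0.038,0,0,0,0,0],[0,0.02,0,0,0,0,0],[0,0,0,0,0,0,0],[0,0,0,0,0,0,0]]]}}

```text
time: 29.65
tool_pos: [0.4919, 0.209, 0.3285]
tool_rot: [-0.0, -0.046, 0.999, -0.0]
contact_force: [-0.3, -0.1, -0.3]
gripper_width: -0.001
grasp_force: 0.0
```

```bash
python3 - <<'E'
from h import *
import pickle
pose()
t=grab('top','t13.png');t0=pickle.load(open('D0.pkl','rb'))['top'];f=t['frame']
g=cv2.cvtColor(f,cv2.COLOR_BGR2GRAY)
bx=lambda q:np.array([.5434,-.128])+(-.082+q)*np.array([.9958,.0918])
for q in(0,.01):print(q,proj(t,[*bx(q),.184]).round(1))
u,v=proj(t,[*bx(0),.184]).astype(int)
m=np.zeros_like(g);m[v-15:v+12,u-20:u+20]=(g[v-15:v+12,u-20:u+20]<70)*255
k,l,s,c=cv2.connectedComponentsWithStats(m);print([(s[i].tolist(),c[i].round(1).tolist(),ray(t,*c[i],.184).round(4)) for i in range(1,k) if s[i,4]>30])
h=cv2.cvtColor(f,cv2.COLOR_BGR2HSV)[160:260,395:460];b=((h[...,0]<20)&(h[...,1]>70)&(h[...,2]>50)).astype(np.uint8)
w=((h[...,1]<60)&(h[...,2]>180)).astype(np.uint8)
print('bottle brown',[a+o for a,o in zip(np.mean(np.nonzero(b),1)[::-1],(395,160))],'cap',[a+o for a,o in zip(np.mean(np.nonzero(w),1)[::-1],(395,160))],'pred cap',proj(t,[.5635,-.342,.112]).round(1))
for n,(x,y) in dict(small=(201,208),dropper=(493,247),dish=(422,286)).items():
    a=t0['frame'][y-14:y+14,x-14:x+14].astype(int);c=f[y-14:y+14,x-14:x+14].astype(int);print(n,np.abs(a-c).mean().round(1))
print('weight region pred',proj(t,[.5434,-.128,.14]).round(1))
E
```

```text
t 29.65 pos [0.4919 0.209  0.3285] yaw 5.3 z [-0.001 -0.001 -1.   ] F [-0.3 -0.1 -0.3] w -0.001 g 0.0
0 [349.7 245.3]
0.01 [349.3 241.4]
[([336, 242, 27, 6, 102], [349.0, 244.5], array([ 0.4638, -0.1339,  0.184 ]))]
bottle brown [np.float64(419.4950495049505), np.float64(211.32673267326732)] cap [np.float64(424.4754098360656), np.float64(207.5983606557377)] pred cap [424.9 208.5]
small 127.1
dropper 3.4
dish 4.3
weight region pred [345.7 215.3]
```

The handle is within about 2 mm of its predicted shut position and hit a hard stop. The bottle cap is where predicted, and the dropper and dish are unchanged. The arm currently hides the small weight, but nothing touched it. Handing in.

```bash
python3 -c "
from plant import manip
print(manip.job_done())"
```

```text
the job is handed in; nothing more can be done
None
```

I handed the job in at about 30 s: the bottle stands upright on the clear bench, the large weight is within about 1 mm of the pan's centre, and the glass top is pushed shut against its stop. No verdict came back, and the arm hid the small weight at the last check.

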